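# Hook the collet carrier out of the drying well and seat it in the inspection nest

### The job

Use the hook rod, not the fingers, to lift the blue collet carrier out of the deep drying well, then stand it on the drain tray and unhook it. Then put the hook rod back upright in its slotted stand, take the carrier by its steel handle with the gripper and seat it fully down in the pocket of the yellow nest. Keep the carrier upright, never drop it, and leave the jar, the can and the wrench where they are.

Things in the scene. Friction and masses are not known exactly. Their poses are not given: they have to be found in the camera images.
- well: Drying well, fixed: grey open box, outside 112 (x) x 158 (y) x 150 mm high, inside 80 x 126 mm. Origin: centre of underside, z up. Ledges inside both y ends (14 mm wide, tops 38 mm up) carry the carrier by its flange, long side along y, 10 to 18 mm off the middle towards the -x wall (red switch, robot side): the free space for the hook lies between the carrier and the well's +x wall.
- carrier: Collet carrier, loose, 0.2 to 0.33 kg. Origin: centre of underside, z up. Blue block 40 (x) x 92 (y) x 24 mm, on it a flange 44 x 116 mm, z = 24 to 29 mm; steel handle frame across the middle; brass collets beyond y = 30 mm, up to z = 42 mm. In the well its underside is 14 mm above the bench (handle top 61 mm below the rim). Same when turned by half a turn.
- handle (a point): Point on the carrier, 65 mm above its origin: middle of the underside of the handle's bar. The handle is a flat frame in the carrier's y-z plane, 8 mm thick in x: posts at y = -22 and 22 mm, between them a gable bar 10 mm deep, in the middle z = 65 to 75 mm above the carrier's underside, 5 mm lower at its ends. The window below is 36 mm wide and reaches down to z = 29 mm; clear inside.
- rod: Hook rod, loose, 0.15 kg, 158 mm long. Origin in the orange handle, z up along the rod. Handle 18 x 18 mm square, z = -25 to 32 mm; black collar 34 x 34 mm, z = -30 to -25 mm; below it a steel shank, 8 mm diameter, on the axis down to the hook, which points to the rod's -x. Lowest point z = -126 mm.
- saddle (a point): Point on the rod where a load sits: x = -13, z = -118 mm from the rod's origin, in the middle of the 18 mm wide throat between shank and upturned tip. The hook's foot is an 8 mm round bar, centre line at z = -122 mm, from the shank's axis to the tip centred at x = -26 mm (outermost x = -30 mm); top of the tip at z = -108 mm.
- stand: Stand of the rod, fixed: steel foot 80 x 70 x 6 mm, two upright wooden plates 70 mm long (x), tops 108 mm up, with an 18 mm wide slot between them along x, open above and at both ends. The rod hangs by its collar on the plates' tops, hook in the slot pointing to the stand's -x; it lifts out and goes back straight from above. Origin: centre of underside.
- rod_home (a point): Point of the stand 138 mm above its underside, over the middle of the slot: where the rod's origin is when the rod hangs in the middle of its stand.
- tray: Drain tray, fixed: shallow perforated aluminium tray 140 (x) x 160 (y) mm, rim 12 mm high and 4 mm thick, inner floor 5 mm above the bench. Origin at the centre of its underside.
- nest: Inspection nest, fixed: yellow plate 110 (x) x 150 (y) x 20 mm with one rectangular pocket in its middle, 44 (x) x 96 (y) mm (2 mm play on each side of the block), square-edged and 14 mm deep, for the carrier's block (long side along the nest's y, either way round). Origin at the centre of its underside.
- seat (a point): Centre of the nest pocket's floor, 6 mm above the nest's underside; the carrier's origin is here when seated.
- jar: Bystander: amber jar with white cap, 56 mm diameter, 70 mm high, origin at the centre of its underside.
- can: Bystander: yellow can, 52 mm diameter, 130 mm high, origin at the centre of its underside.
- wrench: Bystander: dark open-ended wrench lying flat, about 150 mm long, origin on its underside.
Not all that is in view belongs to the job. Of the things that look like the tray, take the one that is farthest to the robot's left at the start.

How it is judged:
On the way, in this order (a step that is already met when the one before it is completed fails the run):
1. the carrier hangs on the hook, clear above the well's rim, no finger on it (z of carrier in the frame of well above 0.15 m and contact force between rod and carrier above 0.5 N and contact force between the fingers and carrier below 0.2 N), for 0.1 s.
2. the carrier stands upright on the tray, unhooked and untouched (horizontal distance between carrier and tray below 0.06 m and z of carrier in the frame of tray below 0.012 m and angle between carrier's own z axis and vertical below 0.1 rad and contact force between tray and carrier above 0.5 N and contact force between each of rod, the fingers and carrier below 0.1 N and linear speed of carrier below 0.02 m/s), for 0.2 s.
3. the hook rod hangs in its stand, let go (horizontal distance between rod and rod_home below 0.03 m and z of rod in the frame of stand between 0.132 and 0.144 m and angle between rod's own z axis and vertical below 0.15 rad and contact force between the fingers and rod below 0.1 N), for 0.2 s.
4. the gripper has lifted the carrier off the tray by itself, without the hook rod (contact force between the fingers and carrier above 0.5 N and contact force between tray and carrier below 0.05 N and contact force between rod and carrier below 0.1 N and height (world z) of carrier above 0.015 m), for 0.1 s.
At the end, for the whole second after the job is handed in: The carrier sits at rest in the nest pocket: origin within 5 mm sideways and 4 mm in height of seat, long side within 0.08 rad of the nest's, tilt below 0.06 rad; the rod hangs in its stand: within 30 mm sideways and 6 mm in height of rod_home, tilt below 0.15 rad (horizontal distance between carrier and seat below 0.005 m and z of carrier in the frame of seat between -0.004 and 0.004 m and angle between the y axis of carrier and the y axis of nest, either way round below 0.08 rad and angle between carrier's own z axis and vertical below 0.06 rad and linear speed of carrier below 0.02 m/s and horizontal distance between rod and rod_home below 0.03 m and z of rod in the frame of stand between 0.132 and 0.144 m and angle between rod's own z axis and vertical below 0.15 rad); the robot touches nothing.
It fails at once if a bystander (jar, can or wrench) is shifted by more than 30 mm (distance of any of jar, can, wrench from where it was at the start of the episode above 0.03 m).
It fails at once if the carrier is tipped by more than 0.6 rad (angle between carrier's own z axis and vertical above 0.6 rad).
It fails at once if the carrier is dropped (falls freely by more than about 25 mm) (linear speed of carrier above 0.7 m/s and contact force between anything else and carrier below 0.05 N).
It fails at once if a finger touches the carrier while it is still in the well (contact force between the fingers and carrier above 0.5 N and horizontal distance between carrier and well below 0.06 m and z of carrier in the frame of well below 0.15 m).
It also fails if it takes over 67 s, if anything falls off the work surface, if the arm or the gripper's body presses on something with over 40 N, if the wrist force passes 120 N, or if a joint passes its speed limit or range.

### The arm

A 7-joint arm with a two-finger parallel gripper is mounted at the origin on the work surface. World frame = base frame: x ahead of the robot, y to its left, z up, the work surface at z = 0. Lengths are in m, angles in rad, forces in N, time in s.
With the tool pointing down it reaches from about 0.425 to 0.925 m from the base axis. Payload 6.8 kg.
Tool frame: the origin (TCP) lies midway between the tips of the shut fingers; the grasp point (between the pads) lies 19 mm behind it; z points along the fingers, y is the line along which they close (so a half turn about z gives the same grasp; the last joint's range is limited). The gripper opens to 85 mm and grips with 20 to 120 N. Pads are 22 mm wide; open, the fingers measure 114 mm over their backs; the gripper's body (76 mm by 85 mm) begins 54 mm behind the grasp point. The pads swing forward as they close: fully open they stand 13 mm farther back than shut.
Start: joints at [1.038, 0.477, 0.022, 1.555, -0.011, 1.109, -0.083], TCP at [0.278, -0.615, 0.231] pointing down, gripper open.
Joint ranges: [-2.96, 2.96], [-0.34, 2.1], [-1.41, 1.46], [0.24, 2.44], [-1.37, 4.51], [0.17, 1.92], [-2.96, 2.96]. Speed limits (rad/s): [2.39, 2.39, 3.14, 3.14, 3.14, 3.14, 3.14].

### API

Orientations are given as a rotation vector (axis times angle).
In Python, from bench import r gives the robot as it stands. The module is installed in compiled form; this text tells all that it offers.
- The arm moves only by the tool apply_moves, never from a script. Its argument "rows" is a list of rows, each a list of 6 numbers: the shift along the tool's x, y, z scaled (see below), then the turn, a rotation vector about the tool's x, y, z scaled (see below). A call has 1 to 5 rows; each row is the pose to reach, as a shift and turn from the pose commanded when the call began, along the tool's axes at that moment; what a row does not reach only later rows make up. The controller multiplies each number of a shift by 0.25 m and each number of a turn by 90 degrees. A row lasts 1/8 s, in which the tool goes at most 62.5 mm and 10.7 degrees, less where a joint would pass 70% of its speed; a pose out of reach is approached as far as the arm can. A call with a number of a shift or a turn outside -1 to 1 is refused whole. A call with a gripper value outside its range is refused whole. "claw" is the opening, from 0 (shut) to 1 (fully open), set as the call begins (left out, the last holds). The fingers move at their own pace and stop on an object; "newtons" is the grip in N (left out, the last holds). Time passes only in rows, so rows that repeat a pose let the fingers close. It gives the time, the measured TCP pose, the force, the opening and the grip force at its end, in the units of the state.
- r.get_obs(): the state, without advancing time (a new reading comes with each control period).
- r.grab_frame(name): name is "scene" or "top" or "wrist"; returns a dict with "pixels" (384x512x3 uint8, red, green, blue), "intrinsics" (3x3 intrinsics, pixels), "eye" and "attitude" of the camera in the world. Camera axes: x right, y up, looking along -z (the intrinsics and any distortion apply to the point x, -y, -z); pixel columns grow to the right and rows downward; lengths in m; the calibration is good to about 2 mm. A picture is of the moment at which its call begins. There is no depth.
- r.hand_in(): hands the job in; it is judged then, once.
Trained networks look in a picture, given as the dict that the camera call returned (one of the last four; its "shot" number tells which), for a name from the list of things; names that differ only in an ending like _2 or _b are one class to them, and where a whole thing is asked for, a point or a joint stands for the part that bears it (a point fixed in the world has none). Each returns a list of dicts, best first, with "conf" (0 to 1); they miss things now and then, are a little off and sometimes report something else, mostly with a low value. They report only what shows in the picture. A call takes as long as a camera call. They do not tell look-alikes from the thing itself.
- r.search_frame(picture, thing): "rect" ([left, top, width, height] in pixels, round what is visible of it).
- r.outline_of(picture, thing): "pixels" (384x512 bool, what is visible of it) and "rect" ([left, top, width, height] in pixels, round what is visible of it).
- r.landmark_of(picture, thing): "point" ([column, row] in pixels: a listed point, or the origin of a listed thing).
The state is a dict: "clock": time; "joints": joint angles; "qvel": joint speeds; "tau": joint torques, N m; "tcp_pos": TCP position; "orientation": TCP orientation; "contact_force": force on the tool from outside, world axes, zero at the start; "moment": the same for the moment, N m; "grip_width": finger opening in m; "gripper_force": force on a finger pad.
Only numpy, scipy, OpenCV 4.12 (cv2) and the standard library are available. Lean on these libraries where they do the work, as an engineer would, in place of code of your own. Each camera call takes 0.05 s, during which the arm holds its last target. There are 200 camera calls.

## Working session

There is one attempt and no reset: what is moved stays moved. The work goes in short steps, Python scripts to look and compute and a tool call to move; the robot and the scene stay as the last step left them, time stands still between calls to the robot, and variables do not carry over. Pictures are saved under pics/ and viewed, at most 10 in all, crops included, and the job is handed in when it is done.

Besides the shell and the picture viewer there is one more tool, called as name(argument=value, ...), one argument or row to a line, values as JSON. apply_moves: Moves the arm, as the interface text tells. Its arguments: {"type":"object","properties":{"rows":{"type":"array","items":{"type":"array","items":{"type":"number"}}},"claw":{"type":"number"},"newtons":{"type":"number"}},"required":["rows"]}

```bash
mkdir -p pics
cat > h.py <<'E'
import numpy as np, cv2
from bench import r
from scipy.spatial.transform import Rotation as R
def att(f):
    a=np.array(f["attitude"],float)
    return a if a.shape==(3,3) else R.from_rotvec(a).as_matrix()
def pix2z(f,p,z):
    K=np.array(f["intrinsics"]);M=att(f);e=np.array(f["eye"])
    d=np.linalg.inv(K)@np.array([p[0],p[1],1.0]); d=M@np.array([d[0],-d[1],-d[2]])
    return e+d*(z-e[2])/d[2]
def proj(f,P):
    K=np.array(f["intrinsics"]);M=att(f);e=np.array(f["eye"])
    c=M.T@(np.array(P)-e); q=K@np.array([c[0],-c[1],-c[2]]); return q[:2]/q[2]
def save(f,n): cv2.imwrite("pics/"+n,cv2.cvtColor(f["pixels"],cv2.COLOR_RGB2BGR))
E
python3 - <<'E'
from h import *
print(r.get_obs())
fs={}
for n in("scene","top"):
    f=r.grab_frame(n);save(f,n+"0.png")
    print(n,{k:v for k,v in f.items() if k!="pixels"})
    for t in "well carrier handle rod saddle stand tray nest jar can wrench".split():
        try:
            print(t,[(round(d["conf"],2),np.round(d["point"])) for d in r.landmark_of(f,t)][:4],[(round(d["conf"],2),np.round(d["rect"])) for d in r.search_frame(f,t)][:4])
        except Exception as e: print(t,e)
E
cd pics; python3 -c "
import cv2,numpy as np
cv2.imwrite('both.png',np.hstack([cv2.imread('scene0.png')[:,:],cv2.imread('top0.png')])[:, :])"
```

```text
{'clock': 0.0, 'joints': array([ 1.03788512,  0.47779866,  0.0222896 ,  1.55646559, -0.01148657,
        1.10930818, -0.08310061]), 'qvel': array([ 0.00193625,  0.00311627, -0.00074383, -0.00109107,  0.00104237,
       -0.00099676, -0.00124811]), 'tau': array([ 1.41123228e-04, -5.96450651e+01,  1.60858568e+00, -2.81200683e+01,
        1.26435194e-02,  9.34071344e-03, -5.00873932e-05]), 'tcp_pos': array([ 0.27796167, -0.61444846,  0.23031975]), 'orientation': array([-3.06922708e+00, -6.62019939e-01,  8.06661742e-04]), 'contact_force': array([-0.02160343,  0.5664196 , -0.29825043]), 'moment': array([-0.01701743, -0.02764906, -0.01456201]), 'gripper_force': 0.0, 'grip_width': 0.08548006912282653}
scene {'intrinsics': array([[349.67474833,   0.        , 260.21699299],
       [  0.        , 349.67474833, 191.34090317],
       [  0.        ,   0.        ,   1.        ]]), 'eye': array([ 0.93831759, -0.61854561,  0.73554592]), 'attitude': array([0.78867732, 0.3051478 , 0.67178679]), 'shot': 1}
well [(0.62, array([353., 172.])), (0.59, array([374., 214.]))] [(0.77, array([328., 120.,  67.,  
[... 1966 characters left out ...]
 28.])), (0.3, array([312., 208.,  12.,  16.]))]
tray [(0.93, array([312., 282.])), (0.89, array([221., 180.])), (0.76, array([379., 166.]))] [(0.78, array([191., 158.,  53.,  45.])), (0.77, array([288., 263.,  57.,  48.])), (0.63, array([349., 140.,  64.,  54.]))]
nest [(0.66, array([308., 164.])), (0.62, array([140., 165.]))] [(0.74, array([282., 148.,  52.,  33.]))]
jar [(0.7, array([152., 230.]))] [(0.83, array([138., 219.,  21.,  17.]))]
can [(0.85, array([192., 124.])), (0.54, array([320., 214.])), (0.46, array([310., 165.]))] [(0.56, array([175., 104.,  22.,  28.]))]
wrench [(0.79, array([255., 122.]))] [(0.71, array([303., 201.,  25.,  32.])), (0.66, array([247., 106.,  19.,  35.]))]
```

```bash
cd pics; python3 -c "
import cv2
cv2.imwrite('t.png',cv2.resize(cv2.imread('top0.png'),(768,576),interpolation=cv2.INTER_CUBIC))"; rm both.png
```

```text
(no output)
```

View pics/t.png

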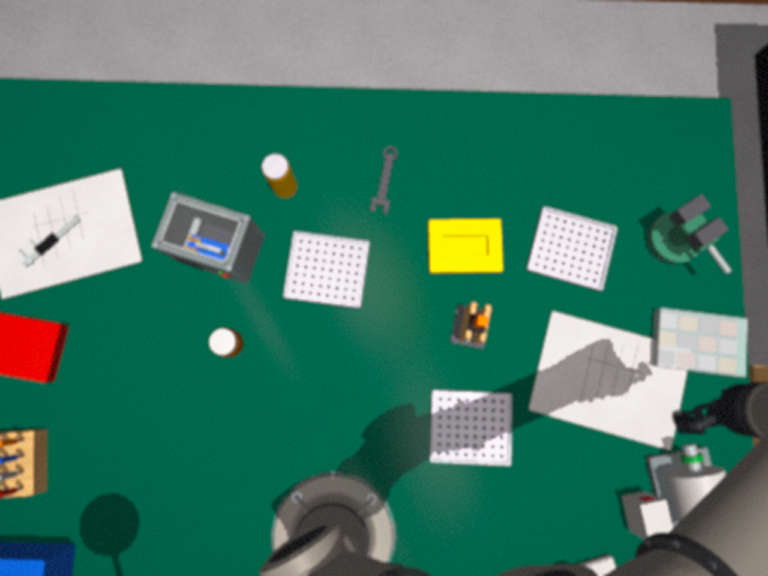

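View pics/scene0.png

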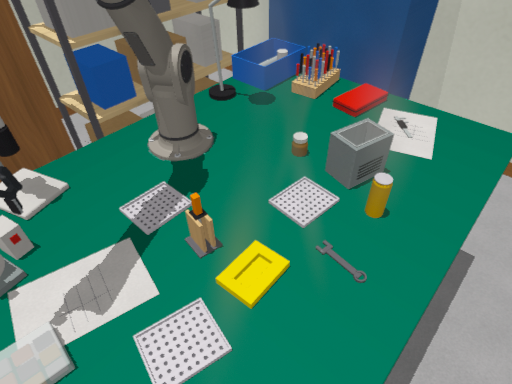

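Run:
```python
from h import *
f=r.grab_frame("top"); s=r.grab_frame("scene")
for n,F in(("top",f),("scene",s)):
  for t,z in(("tray",.012),("nest",.02),("stand",.108),("well",.15),("carrier",.043),("rod",.17),("jar",.07),("can",.13),("wrench",0.0)):
    for o in r.outline_of(F,t)[:4]:
        m=o["pixels"].astype(np.uint8)
        c=max(cv2.findContours(m,cv2.RETR_EXTERNAL,cv2.CHAIN_APPROX_NONE)[0],key=len).reshape(-1,2)
        w=np.array([pix2z(F,p,z)[:2] for p in c],np.float32)
        q=cv2.minAreaRect(w)
        print(n,t,round(o["conf"],2),o["rect"],np.round(q[0],3),np.round(q[1],3),round(q[2],1))
for t,z in (("rod",.138),("stand",0),("well",0),("handle",.079),("carrier",.014),("saddle",.02)):
    for F in (f,s): print(t,[(round(d["conf"],2),pix2z(F,d["point"],z)[:2].round(3)) for d in r.landmark_of(F,t)])
# orange segmentation
for F in(f,s):
    h=cv2.cvtColor(F["pixels"],cv2.COLOR_RGB2HSV); m=((h[...,0]>7)&(h[...,0]<17)&(h[...,1]>220)&(h[...,2]>150))
    n,l,st,ce=cv2.connectedComponentsWithStats(m.astype(np.uint8)); print(st[1:][st[1:,4]>8],ce[1:][st[1:,4]>8])
```

```text
top tray 0.88 [190.0, 154.0, 54.1, 52.0] [0.533 0.035] [0.166 0.15 ] 84.0
top tray 0.87 [287.6, 260.3, 56.0, 50.7] [ 0.213 -0.271] [0.163 0.141] 88.4
top tray 0.6 [350.0, 135.4, 64.1, 58.2] [ 0.59  -0.482] [0.164 0.147] 74.6
top nest 0.85 [286.5, 144.7, 48.1, 38.5] [ 0.586 -0.255] [0.113 0.15 ] 1.5
top nest 0.37 [304.8, 201.5, 24.3, 31.2] [ 0.422 -0.268] [0.07  0.091] 79.2
top stand 0.63 [301.2, 206.5, 29.7, 26.9] [ 0.415 -0.254] [0.064 0.082] 79.2
top well 0.59 [102.4, 129.0, 72.6, 58.1] [0.561 0.243] [0.196 0.122] 73.0
top well 0.46 [174.4, 104.8, 23.4, 27.0] [0.686 0.118] [0.091 0.049] 28.4
top well 0.2 [123.4, 157.6, 26.7, 18.2] [0.542 0.246] [0.081 0.03 ] 74.6
top carrier 0.86 [121.5, 159.5, 31.3, 13.6] [0.566 0.277] [0.088 0.037] 77.3
top rod 0.64 [311.7, 207.2, 13.8, 16.7] [ 0.411 -0.258] [0.036 0.036] 81.9
top jar 0.82 [140.1, 220.9, 22.5, 14.6] [0.369 0.219] [0.05  0.062] 1.4
top can 0.77 [175.3, 104.0, 21.0, 28.0] [0.69  0.121] [0.09  0.047] 28.1
top wrench 0.74 [244.3, 103.3, 20.6, 39.3] [ 0.735 -0.085] [0.035 0.141] 78.0
scene tray 0.98 [132.7, 297.0, 98.1, 87.0] [ 0.597 
[... 980 characters left out ...]
195])), (0.34, array([0.55 , 0.244]))]
rod [(0.74, array([ 0.43 , -0.272])), (0.55, array([ 0.658, -0.326]))]
stand [(0.96, array([ 0.413, -0.272]))]
stand [(0.95, array([ 0.427, -0.268]))]
well [(0.55, array([0.577, 0.262]))]
well [(0.97, array([0.584, 0.249]))]
handle [(0.63, array([ 0.407, -0.262])), (0.61, array([0.564, 0.264])), (0.22, array([0.517, 0.012]))]
handle []
carrier [(0.75, array([0.546, 0.271]))]
carrier []
saddle [(0.46, array([ 0.404, -0.269])), (0.34, array([0.564, 0.26 ]))]
saddle [(0.52, array([ 0.333, -0.202]))]
[[317 210   6   8  19]] [[319.05263158 214.        ]]
[[330  57   3  12  14]
 [191 197  10  18 115]] [[331.          62.07142857]
 [196.09565217 205.5826087 ]]
```

```bash
cat >> h.py <<'E'
def go(xyz,yaw,tilt=None):
    o=r.get_obs(); M=R.from_rotvec(o["orientation"])
    y=np.radians(yaw); T=R.from_matrix(np.array([[np.cos(y),np.sin(y),0],[np.sin(y),-np.cos(y),0],[0,0,-1]]).T)
    d=M.inv().apply(np.array(xyz)-o["tcp_pos"])/.25; t=(M.inv()*T).as_rotvec()/(np.pi/2)
    print("t",round(o["clock"],2),"tcp",o["tcp_pos"].round(4),"yaw",np.degrees(np.arctan2(*M.as_matrix()[[1,0],0])).round(2),"F",o["contact_force"].round(2),"w",round(o["grip_width"],4),"dist",np.linalg.norm(np.array(xyz)-o["tcp_pos"]).round(3))
    print("ROW",d.round(4).tolist(),t.round(4).tolist())
E
python3 - <<'E'
from h import *
go([.42,-.268,.30],80)
E
```

```text
t 3.9 tcp [ 0.2782 -0.615   0.2313] yaw 24.34 F [ 0.43  0.86 -0.47] w 0.0853 dist 0.381
ROW [1.0889, -1.031, -0.2748] [-0.0, 0.0, -0.6185]
```

apply_moves(
  rows=[
    [0.97, -0.92, -0.275, 0, 0, -0.6185],
    [0.97, -0.92, -0.275, 0, 0, -0.6185],
    [0.97, -0.92, -0.275, 0, 0, -0.6185],
    [0.97, -0.92, -0.275, 0, 0, -0.6185],
    [0.97, -0.92, -0.275, 0, 0, -0.6185],
  ],
  claw=1,
)

```text
clock: 4.53
tcp_pos: [0.3943, -0.3297, 0.295]
orientation: [2.434, 1.985, -0.0]
contact_force: [0.7, -0.8, 0.2]
grip_width: 0.0855
gripper_force: 0.0
```

Run:
```python
from h import *
go([.42,-.268,.30],80)
```

```text
t 4.53 tcp [ 0.3943 -0.3297  0.295 ] yaw 78.4 F [ 0.66 -0.81  0.22] w 0.0855 dist 0.067
ROW [0.2626, 0.0512, -0.0202] [0.0004, 0.0004, -0.0178]
```

apply_moves(
  rows=[
    [0.15, 0.05, 0, 0, 0, 0],
    [0.15, 0.05, 0, 0, 0, 0],
    [0.15, 0.05, 0, 0, 0, 0],
  ],
)

```text
clock: 4.9
tcp_pos: [0.4133, -0.2982, 0.2943]
orientation: [2.441, 1.977, -0.001]
contact_force: [0.2, -0.2, 0.2]
grip_width: 0.0856
gripper_force: 0.0
```

Run:
```python
from h import *
f=r.grab_frame("wrist"); save(f,"w1.png"); print(f["eye"],f["attitude"],f["intrinsics"][0])
go([.42,-.268,.30],80)
for t,z in(("rod",.138),("stand",0)): print(t,[(round(d["conf"],2),np.round(d["point"]),pix2z(f,d["point"],z)[:2].round(3)) for d in r.landmark_of(f,t)])
```

```text
[ 0.42996408 -0.22190317  0.43736985] [-0.31090583  0.033587   -0.20755353] [289.81540613   0.         257.82549966]
t 4.95 tcp [ 0.413  -0.2987  0.2941] yaw 77.94 F [ 0.19 -0.53  0.01] w 0.0852 dist 0.032
ROW [0.1259, 0.0018, -0.0235] [-0.0003, 0.0003, -0.0229]
rod [(0.71, array([255., 150.]), array([ 0.417, -0.266]))]
stand [(0.57, array([258., 139.]), array([ 0.419, -0.271])), (0.4, array([372., 104.]), array([ 0.59 , -0.257]))]
```

View pics/w1.png

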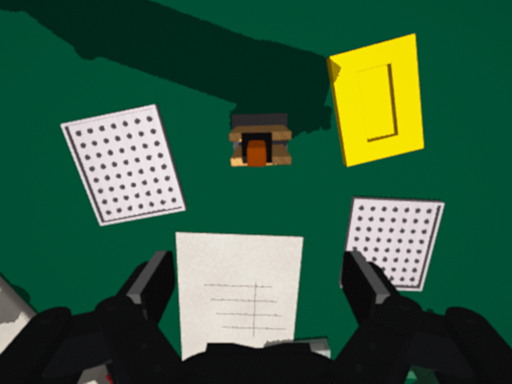

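Run:
```python
import cv2,numpy as np
a=cv2.imread("pics/scene0.png")[185:265,165:245]; b=cv2.imread("pics/w1.png")[100:180,218:298]
cv2.imwrite("pics/c1.png",np.hstack([cv2.resize(i,(400,400),interpolation=cv2.INTER_CUBIC) for i in(a,b)]))
```

```text
(no output)
```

View pics/c1.png

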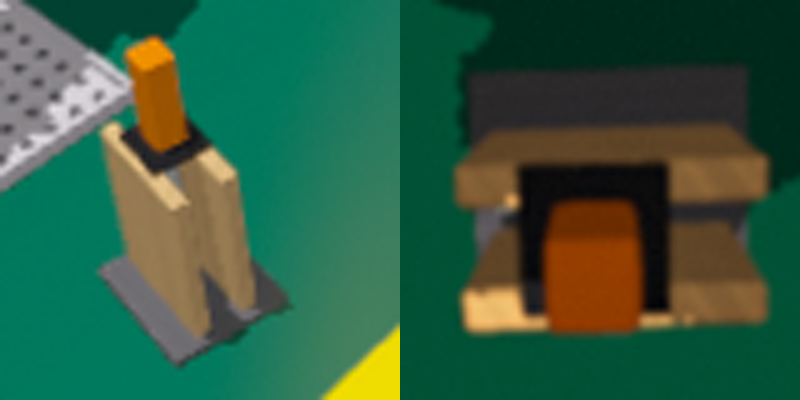

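Run:
```python
from h import *
f=dict(eye=[0.42996408,-0.22190317,0.43736985],attitude=[-0.31090583,0.033587,-0.20755353],intrinsics=[[289.815,0,257.8255],[0,289.815,0],[0,0,1]])
f["intrinsics"][1][2]=r.grab_frame("wrist")["intrinsics"][1][2]
px=lambda c:(218+(c[0]-400)/5-.4,100+c[1]/5-.4)
a,b=[pix2z(f,px(c),.108) for c in((462,335),(768,322))]; print(a,b,np.degrees(np.arctan2(*(b-a)[[1,0]])),np.linalg.norm(b-a))
a,b=[pix2z(f,px(c),.108) for c in((458,204),(766,202))]; print(a,b,np.degrees(np.arctan2(*(b-a)[[1,0]])),np.linalg.norm(b-a))
for c in((545,237),(640,237),(640,332),(548,332),(593,284)): print(pix2z(f,px(c),.17))
for c in((520,165),(668,165),(668,313)): print("collar",pix2z(f,px(c),.113))
```

```text
[ 0.38379236 -0.28307591  0.108     ] [ 0.45347136 -0.29475821  0.108     ] -9.517626071236828 0.0706515371750709
[ 0.38999563 -0.25380639  0.108     ] [ 0.45776518 -0.26774692  0.108     ] -11.623888174174278 0.06918850574127632
[ 0.4117278  -0.25694403  0.17      ]
[ 0.42879519 -0.26056882  0.17      ]
[ 0.42525398 -0.27793431  0.17      ]
[ 0.40838736 -0.27435323  0.17      ]
[ 0.41853292 -0.26726133  0.17      ]
collar [ 0.40592533 -0.247926    0.113     ]
collar [ 0.43770002 -0.25467581  0.113     ]
collar [ 0.43132489 -0.28691413  0.113     ]
```

Run:
```python
from h import *
go([.4185,-.2675,.122],78.5)
```

```text
t 5.1 tcp [ 0.413  -0.2986  0.294 ] yaw 77.92 F [ 0.08 -0.13  0.45] w 0.0852 dist 0.175
ROW [0.1263, -0.0043, 0.6882] [-0.0003, 0.0, -0.0065]
```

apply_moves(
  rows=[
    [0.126, -0.004, 0.2, 0, 0, -0.0065],
    [0.126, -0.004, 0.4, 0, 0, -0.0065],
    [0.126, -0.004, 0.6, 0, 0, -0.0065],
    [0.126, -0.004, 0.688, 0, 0, -0.0065],
    [0.126, -0.004, 0.688, 0, 0, -0.0065],
  ],
)

```text
clock: 5.72
tcp_pos: [0.4178, -0.2664, 0.1207]
orientation: [-2.429, -1.987, 0.002]
contact_force: [0.8, 0.5, 0.9]
grip_width: 0.0855
gripper_force: 0.0
```

apply_moves(
  rows=[
    [0, 0, 0, 0, 0, 0],
    [0, 0, 0, 0, 0, 0],
    [0, 0, 0, 0, 0, 0],
    [0, 0, 0, 0, 0, 0],
    [0, 0, 0, 0, 0, 0],
  ],
  claw=0,
  newtons=80,
)

```text
clock: 6.35
tcp_pos: [0.4196, -0.2667, 0.123]
orientation: [2.43, 1.99, 0.0]
contact_force: [-0.9, 0.5, 5.3]
grip_width: 0.0169
gripper_force: 78.2
```

apply_moves(
  rows=[
    [0, 0, -0.2, 0, 0, 0],
    [0, 0, -0.4, 0, 0, 0],
    [0, 0, -0.6, 0, 0, 0],
    [0.1, 0, -0.8, 0, 0, 0],
    [0.3, 0.03, -0.8, 0, 0, 0],
  ],
)

```text
clock: 6.98
tcp_pos: [0.4429, -0.196, 0.3263]
orientation: [2.43, 1.98, 0.005]
contact_force: [0.6, 0.0, -1.8]
grip_width: 0.0167
gripper_force: 78.7
```

apply_moves(
  rows=[
    [0.24, 0.03, 0, 0, 0, 0],
    [0.48, 0.06, 0, 0, 0, 0],
    [0.72, 0.09, 0, 0, 0, 0],
    [0.96, 0.1, 0, 0, 0, 0],
    [0.96, 0.1, 0, 0, 0, 0],
  ],
)

```text
clock: 7.6
tcp_pos: [0.5131, 0.0421, 0.3222]
orientation: [-2.419, -2.001, -0.003]
contact_force: [-0.2, -1.4, -1.0]
grip_width: 0.0168
gripper_force: 78.5
```

Run:
```python
from h import *
go([.56,.20,.325],74)
```

```text
t 7.6 tcp [0.5131 0.0421 0.3222] yaw 79.19 F [-0.24 -1.42 -1.  ] w 0.0168 dist 0.165
ROW [0.6558, 0.0658, -0.0095] [-0.0004, -0.0017, 0.0577]
```

apply_moves(
  rows=[
    [0.22, 0.02, 0, 0, 0, 0.05],
    [0.44, 0.04, 0, 0, 0, 0.05],
    [0.65, 0.06, 0, 0, 0, 0.05],
    [0.65, 0.06, 0, 0, 0, 0.05],
    [0.65, 0.06, 0, 0, 0, 0.05],
  ],
)

```text
clock: 8.22
tcp_pos: [0.5598, 0.191, 0.3216]
orientation: [2.507, 1.893, -0.003]
contact_force: [0.6, -0.7, -2.0]
grip_width: 0.0172
gripper_force: 78.5
```

Run:
```python
from h import *
f=r.grab_frame("wrist"); save(f,"w2.png"); np.savez("w2.npz",**{k:f[k] for k in("eye","attitude","intrinsics","pixels")})
go([.56,.20,.325],74)
for t,z in(("handle",.079),("carrier",.014),("well",0),("saddle",.02)): print(t,[(round(d["conf"],2),np.round(d["point"]),pix2z(f,d["point"],z)[:2].round(3)) for d in r.landmark_of(f,t)])
cv2.imwrite("pics/w2b.png",cv2.resize(cv2.imread("pics/w2.png"),(768,576),interpolation=cv2.INTER_CUBIC))
```

```text
t 8.28 tcp [0.5599 0.1903 0.3218] yaw 74.03 F [ 0.27 -0.27 -0.59] w 0.0174 dist 0.01
ROW [0.0372, -0.0104, -0.013] [-0.0002, 0.0011, 0.0003]
handle [(0.69, array([241., 113.]), array([0.557, 0.261]))]
carrier [(0.79, array([244., 106.]), array([0.56 , 0.268])), (0.5, array([141., 164.]), array([0.379, 0.23 ]))]
well [(0.7, array([255., 108.]), array([0.575, 0.261]))]
saddle [(0.74, array([244., 196.]), array([0.52 , 0.135])), (0.54, array([332., 356.]), array([ 0.591, -0.227]))]
```

View pics/w2b.png

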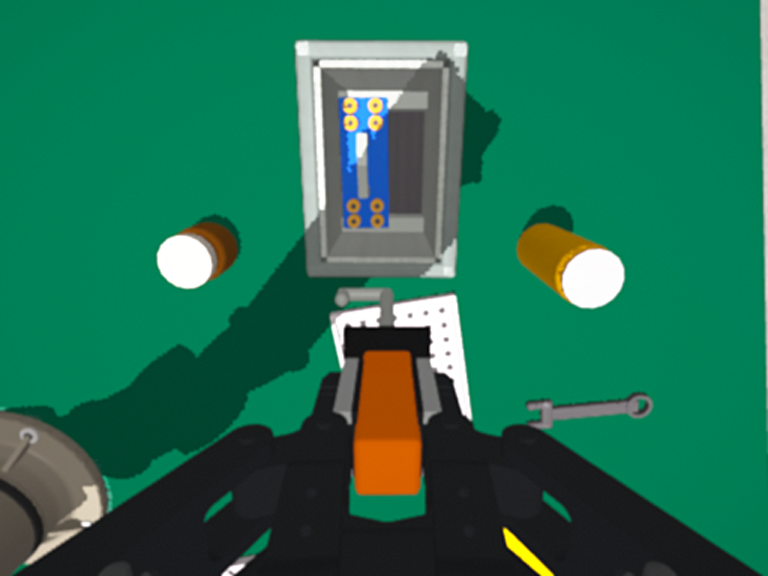

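Run:
```python
from h import *
f=dict(np.load("w2.npz")); u=lambda a,z:pix2z(f,((a[0]+.5)/1.5-.5,(a[1]+.5)/1.5-.5),z)
def quad(n,c,z):
    P=np.array([u(a,z)[:2] for a in c]); e=np.roll(P,-1,0)-P
    print(n,"c",P.mean(0).round(4),"len",np.linalg.norm(e,axis=1).round(4),"ang",np.degrees(np.arctan2(e[:,1],e[:,0])).round(1))
quad("rim",[(297,43),(467,42),(455,275),(307,275)],.15)
quad("inner rim",[(314,61),(448,61),(441,262),(321,262)],.15)
quad("flange",[(341,97),(388,97),(388,227),(342,227)],.043)
quad("handle",[(361,133),(363,198)],.087)
o=r.get_obs(); T=o["tcp_pos"]; M=R.from_rotvec(o["orientation"]).as_matrix(); print(M.round(4).tolist())
z0=T[2]+.016
print("shank",u((388,300),z0-.118),"tip",u((345,297),z0-.112), "tcp",T)
# refined blue mask
h=cv2.cvtColor(f["pixels"],cv2.COLOR_RGB2HSV); m=((h[...,0]>100)&(h[...,0]<125)&(h[...,1]>150)&(h[...,2]>60)).astype(np.uint8); m[170:]=0;m[:,280:]=0;m[:,:200]=0
w=np.array([pix2z(f,(x,y),.043)[:2] for y,x in np.argwhere(m)],np.float32); print(cv2.minAreaRect(w), len(w))
```

```text
rim c [0.5753 0.2591] len [0.1088 0.1543 0.1109 0.1538] ang [ -15.6 -106.   164.1   73.2]
inner rim c [0.5749 0.2589] len [0.0868 0.1334 0.089  0.1335] ang [ -15.9 -105.7  164.1   73.4]
flange c [0.559  0.2635] len [0.0417 0.1154 0.0446 0.1155] ang [ -15.9 -105.9  164.1   72.7]
handle c [0.5588 0.2634] len [0.0519 0.0519] ang [-105.1   74.9]
[[0.2753, 0.9613, 0.0003], [0.9613, -0.2753, -0.0007], [-0.0006, 0.0004, -1.0]]
shank [0.55965538 0.1874612  0.22035047] tip [0.5368475  0.19793261 0.22635047] tcp [0.56006138 0.19082917 0.32235047]
((0.5582841038703918, 0.26430317759513855), (0.11313798278570175, 0.0434952974319458), 74.10670471191406) 1577
```

Run:
```python
from h import *
f=dict(np.load("w2.npz")); o=r.get_obs(); T=o["tcp_pos"]; O=T+[0,0,.016]
for yaw in(-16,-20):
  y=np.radians(yaw);X=np.array([np.cos(y),np.sin(y),0]);Y=np.array([-np.sin(y),np.cos(y),0])
  for n,p in dict(elbow=(0,0,-.122),tipfoot=(-.026,0,-.122),tiptop=(-.026,0,-.108),collarF=(-.017,.017,-.025),collarF2=(.017,.017,-.025),collarFb=(-.017,.017,-.03),handF=(-.009,.009,.032),handF2=(.009,.009,.032)).items():
    print(yaw,n,((proj(f,O+X*p[0]+Y*p[1]+[0,0,p[2]])+.5)*1.5-.5).round(0))
g=f["pixels"][185:250,215:300]; cv2.imwrite("pics/rod.png",cv2.cvtColor(cv2.resize(g,None,fx=8,fy=8,interpolation=cv2.INTER_CUBIC),cv2.COLOR_RGB2BGR))
```

```text
-16 elbow [387. 293.]
-16 tipfoot [344. 292.]
-16 tiptop [341. 300.]
-16 collarF [341. 327.]
-16 collarF2 [432. 327.]
-16 collarFb [343. 322.]
-16 handF [351. 441.]
-16 handF2 [422. 441.]
-20 elbow [387. 293.]
-20 tipfoot [344. 290.]
-20 tiptop [341. 297.]
-20 collarF [345. 324.]
-20 collarF2 [435. 330.]
-20 collarFb [346. 320.]
-20 handF [354. 439.]
-20 handF2 [424. 443.]
```

View pics/rod.png

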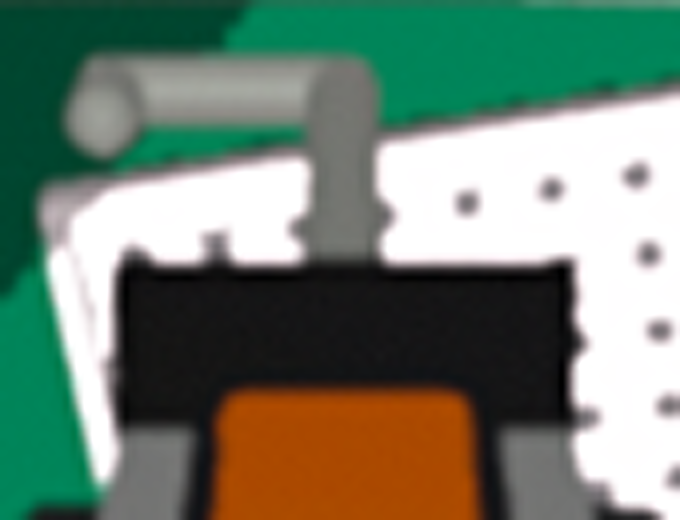

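Run:
```python
from h import *
X=np.array([np.cos(np.radians(-16.2)),np.sin(np.radians(-16.2))]); H=np.array([.559,.2635])
go([*(H+X*.037),.3],73.8)
```

```text
t 8.47 tcp [0.5601 0.1908 0.3224] yaw 74.02 F [ 0.06 -0.12 -2.31] w 0.0168 dist 0.075
ROW [0.2778, 0.0638, 0.0893] [0.0003, 0.0004, 0.0024]
```

apply_moves(
  rows=[
    [0.2, 0.05, 0.0, 0, 0, 0.002],
    [0.278, 0.064, 0.08, 0, 0, 0.002],
    [0.278, 0.064, 0.09, 0, 0, 0.002],
    [0.278, 0.064, 0.09, 0, 0, 0.002],
  ],
)

```text
clock: 8.98
tcp_pos: [0.5944, 0.2534, 0.2999]
orientation: [2.51, 1.888, -0.001]
contact_force: [-0.5, 0.5, -1.8]
grip_width: 0.0176
gripper_force: 78.5
```

Run:
```python
from h import *
f=r.grab_frame("wrist"); save(f,"w3.png"); np.savez("w3.npz",**{k:f[k] for k in("eye","attitude","intrinsics","pixels")})
X=np.array([np.cos(np.radians(-16.2)),np.sin(np.radians(-16.2))]); H=np.array([.559,.2635])
go([*(H+X*.037),.1665],73.8)
cv2.imwrite("pics/w3b.png",cv2.resize(cv2.imread("pics/w3.png")[60:300,120:420],(750,600),interpolation=cv2.INTER_CUBIC))
```

```text
t 9.03 tcp [0.5946 0.2534 0.3004] yaw 73.86 F [ 0.74  0.08 -0.94] w 0.017 dist 0.134
ROW [-0.0005, -0.0005, 0.5356] [0.0006, 0.0003, 0.0007]
```

View pics/w3b.png

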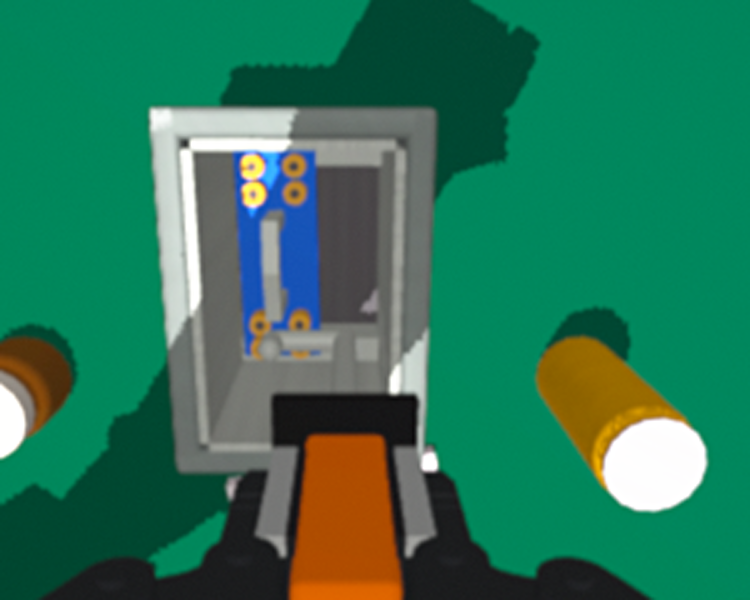

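Run:
```python
from h import *
f=dict(np.load("w3.npz")); u=lambda a,z:pix2z(f,(a[0]/2.5+120-.3,a[1]/2.5+60-.3),z)
a,b=u((271,213),.086),u((275,320),.086); print(a,b,(a+b)/2)
for c in((236,152),(315,152),(320,357),(246,357)): print("fl",u(c,.043))
for c in((404,140),(388,445)): print("innerrim+x",u(c,.15))
X=np.array([np.cos(np.radians(-16.2)),np.sin(np.radians(-16.2))])
print("rel x of inner rim & handle to tcp", [(u(c,.15)[:2]-[.5946,.2534])@X for c in((404,140),(388,445))],[(q[:2]-[.5946,.2534])@X for q in(a,b)],[(q[:2]-[.5946,.2534])@[-X[1],X[0]] for q in(a,b)])
```

```text
[0.56789002 0.29204631 0.086     ] [0.55308616 0.23963262 0.086     ] [0.56048809 0.26583947 0.086     ]
fl [0.5540297  0.32368742 0.043     ]
fl [0.59460015 0.31196328 0.043     ]
fl [0.56379801 0.20025055 0.043     ]
fl [0.5222952  0.21223468 0.043     ]
innerrim+x [0.63508673 0.31107561 0.15      ]
innerrim+x [0.59505624 0.18648232 0.15      ]
rel x of inner rim & handle to tcp [np.float64(0.022788171040250754), np.float64(0.019107561615971793)] [np.float64(-0.03643140645298123), np.float64(-0.03602450443170649)] [np.float64(0.02965996063675731), np.float64(-0.024802717087613068)]
```

apply_moves(
  rows=[
    [0.004, 0.004, 0.12, 0, 0, 0],
    [0.004, 0.004, 0.24, 0, 0, 0],
    [0.004, 0.004, 0.36, 0, 0, 0],
    [0.004, 0.004, 0.48, 0, 0, 0],
    [0.004, 0.004, 0.536, 0, 0, 0],
  ],
)

```text
clock: 9.65
tcp_pos: [0.5954, 0.2539, 0.165]
orientation: [2.511, 1.887, -0.002]
contact_force: [0.1, 0.2, -1.8]
grip_width: 0.017
gripper_force: 78.6
```

apply_moves(
  rows=[
    [0, 0, 0, 0, 0, 0],
    [0, 0, 0, 0, 0, 0],
  ],
)

```text
clock: 9.9
tcp_pos: [0.5964, 0.2558, 0.1674]
orientation: [2.51, 1.889, 0.004]
contact_force: [-0.4, 0.8, -1.3]
grip_width: 0.017
gripper_force: 78.6
```

apply_moves(
  rows=[
    [0, -0.03, 0, 0, 0, 0],
    [0, -0.07, 0, 0, 0, 0],
    [0, -0.098, 0, 0, 0, 0],
    [0, -0.098, 0, 0, 0, 0],
  ],
)

```text
clock: 10.4
tcp_pos: [0.5712, 0.2628, 0.166]
orientation: [2.508, 1.891, 0.0]
contact_force: [1.0, 0.0, -2.1]
grip_width: 0.0173
gripper_force: 78.6
```

Run:
```python
from h import *
f=r.grab_frame("wrist"); save(f,"w4.png")
go([.5715,.2599,.1665],73.8)
cv2.imwrite("pics/w4b.png",cv2.resize(cv2.imread("pics/w4.png")[10:250,120:420],(750,600),interpolation=cv2.INTER_CUBIC))
```

```text
t 10.45 tcp [0.5718 0.2624 0.1659] yaw 74.0 F [ 0.89 -1.23 -1.53] w 0.017 dist 0.003
ROW [-0.0101, 0.0018, -0.0023] [0.0002, 0.0, 0.0022]
```

View pics/w4b.png

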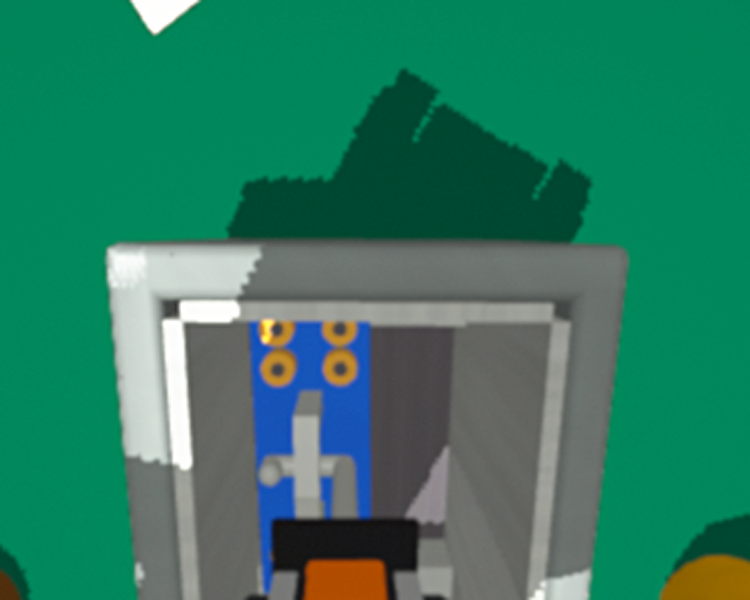

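apply_moves(
  rows=[
    [0, 0, -0.03, 0, 0, 0],
    [0, 0, -0.05, 0, 0, 0],
    [0, 0.01, -0.07, 0, 0, 0],
    [0, 0.03, -0.1, 0, 0, 0],
    [0, 0.05, -0.14, 0, 0, 0],
  ],
)

```text
clock: 11.08
tcp_pos: [0.5843, 0.2583, 0.2008]
orientation: [2.51, 1.889, -0.001]
contact_force: [0.5, -0.1, -4.0]
grip_width: 0.0175
gripper_force: 78.2
```

apply_moves(
  rows=[
    [0, 0, -0.08, 0, 0, 0],
    [0, 0, -0.16, 0, 0, 0],
    [0, 0, -0.24, 0, 0, 0],
    [0, 0, -0.32, 0, 0, 0],
    [0, 0, -0.4, 0, 0, 0],
  ],
)

```text
clock: 11.7
tcp_pos: [0.5839, 0.2589, 0.3023]
orientation: [2.509, 1.89, 0.0]
contact_force: [0.1, 0.6, -4.1]
grip_width: 0.017
gripper_force: 78.1
```

apply_moves(
  rows=[
    [0, 0, -0.08, 0, 0, 0],
    [0, 0, -0.16, 0, 0, 0],
    [0, 0, -0.24, 0, 0, 0],
    [0, 0, -0.28, 0, 0, 0],
    [0, 0, -0.28, 0, 0, 0],
  ],
)

```text
clock: 12.32
tcp_pos: [0.5842, 0.2591, 0.3715]
orientation: [2.509, 1.89, 0.002]
contact_force: [-0.8, 0.5, -4.8]
grip_width: 0.017
gripper_force: 78.3
```

Run:
```python
from h import *
f=r.grab_frame("wrist"); save(f,"w5.png")
go([.5715,.2599,.37],73.8)
```

```text
t 12.38 tcp [0.5839 0.2588 0.3705] yaw 73.96 F [ 0.24 -0.49 -4.57] w 0.0167 dist 0.012
ROW [-0.0094, -0.0489, 0.0022] [-0.0001, 0.0002, 0.0018]
```

View pics/w5.png

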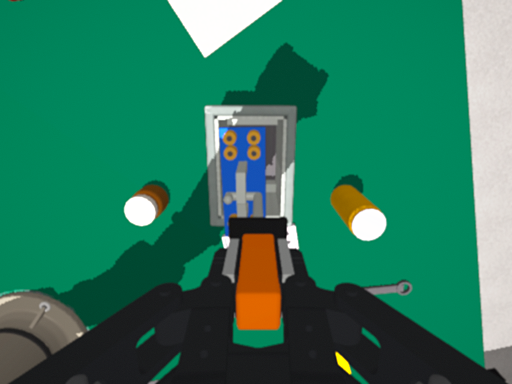

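apply_moves(
  rows=[
    [-0.05, 0.01, 0, 0, 0, -0.02],
    [-0.16, 0.02, 0, 0, 0, -0.04],
    [-0.29, 0.04, 0, 0, 0, -0.06],
    [-0.43, 0.05, 0, 0, 0, -0.08],
    [-0.57, 0.07, 0, 0, 0, -0.1],
  ],
)

```text
clock: 13.0
tcp_pos: [0.5606, 0.1157, 0.3696]
orientation: [-2.352, -2.082, 0.003]
contact_force: [0.5, 0.3, -4.2]
grip_width: 0.0171
gripper_force: 78.2
```

apply_moves(
  rows=[
    [-0.13, 0.01, 0, 0, 0, -0.01],
    [-0.23, 0.02, 0, 0, 0, -0.01],
    [-0.3, 0.02, 0, 0, 0, -0.01],
    [-0.34, 0.02, 0, 0, 0, -0.01],
    [-0.34, 0.02, 0, 0, 0, -0.01],
  ],
)

```text
clock: 13.62
tcp_pos: [0.5559, 0.032, 0.3706]
orientation: [-2.337, -2.099, 0.0]
contact_force: [0.0, 1.2, -4.2]
grip_width: 0.0171
gripper_force: 78.3
```

Run:
```python
from h import *
f=r.grab_frame("wrist"); save(f,"w6.png"); np.savez("w6.npz",**{k:f[k] for k in("eye","attitude","intrinsics","pixels")})
g=r.grab_frame("scene"); save(g,"s6.png")
go([.5484,.0296,.19],84)
for F in(f,g):
  for t,z in(("tray",.0),("handle",.26)): print(t,[(round(d["conf"],2),np.round(d["point"]),pix2z(F,d["point"],z)[:2].round(3)) for d in r.landmark_of(F,t)])
```

```text
t 13.72 tcp [0.5559 0.0333 0.3708] yaw 83.95 F [ 0.09  0.01 -3.71] w 0.0169 dist 0.181
ROW [-0.0186, -0.0284, 0.7232] [0.0, -0.0005, -0.0006]
tray [(0.59, array([115., 306.]), array([ 0.219, -0.262]))]
handle [(0.78, array([240., 200.]), array([0.539, 0.027]))]
tray [(0.94, array([154., 204.]), array([ 0.201, -0.27 ])), (0.59, array([183., 341.]), array([ 0.591, -0.48 ])), (0.58, array([303., 202.]), array([0.534, 0.03 ]))]
handle [(0.9, array([315., 126.]), array([0.538, 0.045]))]
```

apply_moves(
  rows=[
    [-0.01, -0.02, 0.08, 0, 0, 0],
    [-0.0186, -0.028, 0.22, 0, 0, 0],
    [-0.0186, -0.028, 0.37, 0, 0, 0],
    [-0.0186, -0.028, 0.52, 0, 0, 0],
    [-0.0186, -0.028, 0.63, 0, 0, 0],
  ],
)

```text
clock: 14.55
tcp_pos: [0.548, 0.0285, 0.2117]
orientation: [-2.336, -2.099, 0.001]
contact_force: [-0.7, 0.1, -3.4]
grip_width: 0.0169
gripper_force: 78.2
```

apply_moves(
  rows=[
    [0, 0, 0.07, 0, 0, 0],
    [0, 0, 0.11, 0, 0, 0],
    [0, 0, 0.125, 0, 0, 0],
    [0, 0, 0.14, 0, 0, 0],
    [0, 0, 0.155, 0, 0, 0],
  ],
)

```text
clock: 15.18
tcp_pos: [0.549, 0.0282, 0.175]
orientation: [2.337, 2.099, 0.002]
contact_force: [0.1, -0.2, -4.0]
grip_width: 0.0169
gripper_force: 78.2
```

apply_moves(
  rows=[
    [0, 0, 0.015, 0, 0, 0],
    [0, 0, 0.03, 0, 0, 0],
    [0, 0, 0.05, 0, 0, 0],
    [0, 0, 0.075, 0, 0, 0],
    [0, 0, 0.075, 0, 0, 0],
  ],
)

```text
clock: 15.8
tcp_pos: [0.5481, 0.0281, 0.1552]
orientation: [-2.337, -2.099, 0.001]
contact_force: [-0.1, 0.3, -1.3]
grip_width: 0.017
gripper_force: 78.6
```

Run:
```python
from h import *
go([.5484,.0296,.154],84)
```

```text
t 15.8 tcp [0.5481 0.0281 0.1552] yaw 83.86 F [-0.06  0.28 -1.31] w 0.017 dist 0.002
ROW [0.006, 0.0005, 0.0046] [-0.0007, 0.0001, -0.0015]
```

apply_moves(
  rows=[
    [0, 0.02, 0.003, 0, 0, 0],
    [0, 0.06, 0.004, 0, 0, 0],
    [0, 0.1, 0.004, 0, 0, 0],
    [0, 0.15, 0.004, 0, 0, 0],
    [0, 0.17, 0.004, 0, 0, 0],
  ],
)

```text
clock: 16.42
tcp_pos: [0.592, 0.0235, 0.1547]
orientation: [2.338, 2.099, 0.001]
contact_force: [-0.9, 0.1, -0.9]
grip_width: 0.0169
gripper_force: 78.6
```

Run:
```python
from h import *
f=r.grab_frame("wrist"); save(f,"w7.png"); np.savez("w7.npz",**{k:f[k] for k in("eye","attitude","intrinsics","pixels")})
go([.5484,.0296,.154],84)
for t,z in(("handle",.07),("carrier",.005),("saddle",.054)): print(t,[(round(d["conf"],2),np.round(d["point"]),pix2z(f,d["point"],z)[:2].round(3)) for d in r.landmark_of(f,t)])
h=cv2.cvtColor(f["pixels"],cv2.COLOR_RGB2HSV); m=((h[...,0]>100)&(h[...,0]<125)&(h[...,1]>150)&(h[...,2]>60)).astype(np.uint8)
n,l,st,ce=cv2.connectedComponentsWithStats(m); print(st[1:][st[1:,4]>100])
```

```text
t 16.48 tcp [0.5921 0.0235 0.1547] yaw 83.83 F [ 1.01 -0.2  -1.29] w 0.0172 dist 0.044
ROW [0.0055, -0.1765, 0.0028] [0.0004, -0.0003, -0.0019]
handle [(0.83, array([186., 206.]), array([0.533, 0.027]))]
carrier [(0.65, array([199., 184.]), array([0.53 , 0.028]))]
saddle [(0.69, array([245., 196.]), array([0.581, 0.025]))]
[[ 169  129   55  117 2818]]
```

apply_moves(
  rows=[
    [0, 0, -0.2, 0, 0, 0],
    [0, 0, -0.4, 0, 0, 0],
    [-0.15, -0.03, -0.52, 0, 0, 0.02],
    [-0.35, -0.1, -0.52, 0, 0, 0.03],
    [-0.56, -0.2, -0.52, 0, 0, 0.05],
  ],
)

```text
clock: 17.25
tcp_pos: [0.5254, -0.1111, 0.2852]
orientation: [2.417, 2.006, 0.001]
contact_force: [0.3, -0.6, -2.6]
grip_width: 0.017
gripper_force: 79.0
```

apply_moves(
  rows=[
    [-0.2, -0.1, 0, 0, 0, 0],
    [-0.4, -0.2, 0, 0, 0, 0],
    [-0.6, -0.28, 0, 0, 0, 0],
    [-0.6, -0.28, 0, 0, 0, 0],
    [-0.6, -0.28, 0, 0, 0, 0],
  ],
)

```text
clock: 17.88
tcp_pos: [0.4296, -0.244, 0.2849]
orientation: [2.418, 2.006, 0.001]
contact_force: [-0.3, 0.9, -2.1]
grip_width: 0.017
gripper_force: 78.7
```

Run:
```python
from h import *
go([.4192,-.2669,.285],78.6)
```

```text
t 17.88 tcp [ 0.4296 -0.244   0.2849] yaw 79.37 F [-0.28  0.86 -2.05] w 0.017 dist 0.025
ROW [-0.0977, -0.0242, -0.0006] [0.0002, -0.0002, 0.0085]
```

apply_moves(
  rows=[
    [-0.07, -0.02, 0, 0, 0, 0.0085],
    [-0.0977, -0.0242, 0, 0, 0, 0.0085],
    [-0.0977, -0.0242, 0, 0, 0, 0.0085],
    [-0.0977, -0.0242, 0, 0, 0, 0.0085],
  ],
)

```text
clock: 18.38
tcp_pos: [0.4194, -0.2671, 0.2847]
orientation: [-2.43, -1.99, -0.0]
contact_force: [0.5, 0.2, -2.0]
grip_width: 0.0169
gripper_force: 78.8
```

Run:
```python
from h import *
go([.4192,-.2669,.1235],78.6)
```

```text
t 18.38 tcp [ 0.4194 -0.2671  0.2847] yaw 78.63 F [ 0.53  0.23 -2.05] w 0.0169 dist 0.161
ROW [0.0006, -0.001, 0.6448] [-0.0, -0.0002, 0.0004]
```

apply_moves(
  rows=[
    [0, 0, 0.1, 0, 0, 0],
    [0, 0, 0.2, 0, 0, 0],
    [0, 0, 0.26, 0, 0, 0],
    [0, 0, 0.32, 0, 0, 0],
    [0, 0, 0.32, 0, 0, 0],
  ],
)

```text
clock: 19.0
tcp_pos: [0.4187, -0.2673, 0.2039]
orientation: [-2.43, -1.989, 0.001]
contact_force: [-0.7, 0.0, -2.0]
grip_width: 0.0172
gripper_force: 78.7
```

apply_moves(
  rows=[
    [0, 0, 0.1, 0, 0, 0],
    [0, 0, 0.2, 0, 0, 0],
    [0, 0, 0.28, 0, 0, 0],
    [0, 0, 0.318, 0, 0, 0],
    [0, 0, 0.318, 0, 0, 0],
  ],
)

```text
clock: 19.62
tcp_pos: [0.4193, -0.2676, 0.1254]
orientation: [-2.431, -1.99, -0.0]
contact_force: [0.3, 0.0, -1.1]
grip_width: 0.0171
gripper_force: 78.8
```

apply_moves(
  rows=[
    [0, 0, 0, 0, 0, 0],
    [0, 0, 0, 0, 0, 0],
    [0, 0, 0, 0, 0, 0],
    [0, 0, 0, 0, 0, 0],
  ],
  claw=1,
)

```text
clock: 20.12
tcp_pos: [0.4193, -0.2677, 0.1255]
orientation: [2.431, 1.989, 0.0]
contact_force: [-0.1, 0.5, -0.6]
grip_width: 0.0851
gripper_force: 0.0
```

Run:
```python
from h import *
go([.4192,-.2669,.32],78.6)
```

```text
t 20.12 tcp [ 0.4193 -0.2677  0.1255] yaw 78.59 F [-0.1   0.49 -0.64] w 0.0851 dist 0.194
ROW [0.0029, -0.0006, -0.7778] [0.0003, 0.0002, -0.0001]
```

apply_moves(
  rows=[
    [0, 0, -0.2, 0, 0, 0],
    [0, 0, -0.4, 0, 0, 0],
    [0, 0, -0.6, 0, 0, 0],
    [-0.02, 0.15, -0.7, 0, 0, 0],
    [-0.05, 0.35, -0.7, 0, 0, -0.05],
  ],
)

```text
clock: 20.75
tcp_pos: [0.504, -0.2983, 0.3038]
orientation: [2.346, 2.08, 0.001]
contact_force: [0.7, -0.5, 0.9]
grip_width: 0.0856
gripper_force: 0.0
```

apply_moves(
  rows=[
    [-0.1, 0.2, 0, 0, 0, 0],
    [-0.2, 0.28, 0, 0, 0, 0],
    [-0.2, 0.28, 0, 0, 0, 0],
    [-0.2, 0.28, 0, 0, 0, 0],
  ],
)

```text
clock: 21.25
tcp_pos: [0.5656, -0.3544, 0.3]
orientation: [-2.35, -2.083, -0.0]
contact_force: [0.0, 0.8, 0.3]
grip_width: 0.0853
gripper_force: 0.0
```

Run:
```python
from h import *
f=r.grab_frame("wrist"); save(f,"w8.png"); np.savez("w8.npz",**{k:f[k] for k in("eye","attitude","intrinsics","pixels")})
go([.58,-.32,.30],84)
for t,z in(("nest",.0),("rod",.138)): print(t,[(round(d["conf"],2),np.round(d["point"]),pix2z(f,d["point"],z)[:2].round(3)) for d in r.landmark_of(f,t)])
a=cv2.imread("pics/w8.png"); h=cv2.cvtColor(a,cv2.COLOR_BGR2HSV)
m=((h[...,0]>22)&(h[...,0]<34)&(h[...,1]>150)).astype(np.uint8); n,l,st,ce=cv2.connectedComponentsWithStats(m); i=1+st[1:,4].argmax(); print(st[i])
x,y,w,hh=st[i][:4]; s=min(780/(w+20),580/(hh+20)); print("crop",x-10,y-10,s)
cv2.imwrite("pics/w8c.png",cv2.resize(a[max(0,y-10):y+hh+10,max(0,x-10):x+w+10],None,fx=s,fy=s,interpolation=cv2.INTER_CUBIC))
```

```text
t 21.3 tcp [ 0.5656 -0.3542  0.3004] yaw 83.14 F [ 1.08 -0.11 -0.03] w 0.0855 dist 0.037
ROW [0.1426, 0.041, 0.0015] [-0.0002, -0.0003, -0.0095]
nest [(0.97, array([267.,  89.]), array([ 0.59 , -0.259]))]
rod [(0.82, array([106., 116.]), array([ 0.421, -0.27 ])), (0.35, array([136., 112.]), array([ 0.452, -0.27 ]))]
[ 217   18   97  131 9687]
crop 207 8 3.8410596026490067
```

View pics/w8c.png

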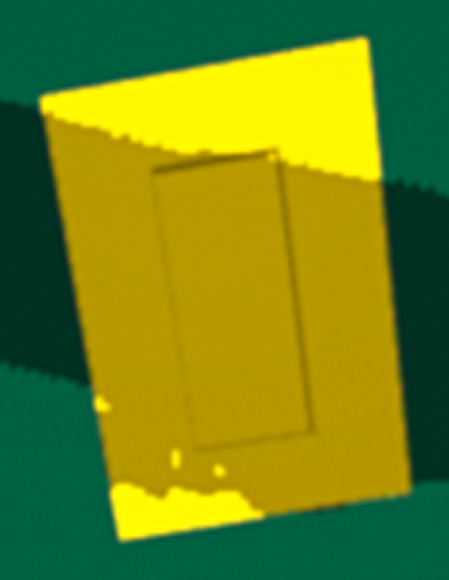

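```bash
cat > nest.py <<'E'
from h import *
def nestfit(f):
    h=cv2.cvtColor(f["pixels"],cv2.COLOR_RGB2HSV); m=((h[...,0]>22)&(h[...,0]<34)&(h[...,1]>150)).astype(np.uint8)
    n,l,st,ce=cv2.connectedComponentsWithStats(m); i=1+st[1:,4].argmax()
    c=max(cv2.findContours((l==i).astype(np.uint8),cv2.RETR_EXTERNAL,cv2.CHAIN_APPROX_NONE)[0],key=len)
    w=np.array([pix2z(f,p,.02)[:2] for p in cv2.convexHull(c).reshape(-1,2)],np.float32)
    return cv2.minAreaRect(w)
if __name__=="__main__":
    f=dict(np.load("w8.npz")); print(nestfit(f))
    u=lambda a,z:pix2z(f,((a[0]+.5)/3.841+207-.5,(a[1]+.5)/3.841+8-.5),z)
    for n,c in(("out",[(41,97),(368,38),(411,493),(119,541)]),("pocket",[(152,170),(276,152),(313,432),(197,452)])):
        P=np.array([u(a,.02)[:2] for a in c]); e=np.roll(P,-1,0)-P
        print(n,P.mean(0).round(4),np.linalg.norm(e,axis=1).round(4),np.degrees(np.arctan2(e[:,1],e[:,0])).round(2))
    go([.52,-.03,.30],84)
E
python3 nest.py
```

```text
((0.5908557176589966, -0.2568342685699463), (0.11194109171628952, 0.15138137340545654), 2.2056021690368652)
out [ 0.5911 -0.2571] [0.111  0.1508 0.111  0.1513] [   2.14  -88.09 -177.61   91.92]
pocket [ 0.591  -0.2575] [0.0429 0.0941 0.0433 0.0957] [   0.57  -87.33 -177.36   92.43]
t 21.4 tcp [ 0.5656 -0.3542  0.3008] yaw 83.14 F [ 0.04 -0.1   0.44] w 0.0855 dist 0.327
ROW [1.2659, -0.336, 0.0028] [0.0001, 0.0001, -0.0095]
```

apply_moves(
  rows=[
    [0.2, -0.08, 0, 0, 0, 0],
    [0.43, -0.16, -0.02, 0, 0, 0],
    [0.66, -0.24, -0.04, 0, 0, 0],
    [0.9, -0.32, -0.056, 0, 0, 0],
    [1.0, -0.35, -0.056, 0, 0, 0],
  ],
)

```text
clock: 22.02
tcp_pos: [0.508, -0.0919, 0.3155]
orientation: [2.344, 2.089, 0.001]
contact_force: [0.7, -0.2, 0.1]
grip_width: 0.0853
gripper_force: 0.0
```

apply_moves(
  rows=[
    [0.09, -0.01, 0, 0, 0, 0],
    [0.09, -0.01, 0, 0, 0, 0],
    [0.09, -0.01, 0, 0, 0, 0],
  ],
)

```text
clock: 22.4
tcp_pos: [0.5091, -0.0749, 0.3144]
orientation: [2.352, 2.082, -0.001]
contact_force: [0.6, -0.4, -0.1]
grip_width: 0.0856
gripper_force: 0.0
```

```bash
cat > car.py <<'E'
from h import *
def carfit(f,zf):
    h=cv2.cvtColor(f["pixels"],cv2.COLOR_RGB2HSV); m=((h[...,0]>100)&(h[...,0]<125)&(h[...,1]>120)&(h[...,2]>50)).astype(np.uint8)
    n,l,st,ce=cv2.connectedComponentsWithStats(m); i=1+st[1:,4].argmax()
    c=max(cv2.findContours((l==i).astype(np.uint8),cv2.RETR_EXTERNAL,cv2.CHAIN_APPROX_NONE)[0],key=len)
    w=np.array([pix2z(f,p,zf)[:2] for p in cv2.convexHull(c).reshape(-1,2)],np.float32)
    return st[i],cv2.minAreaRect(w)
if __name__=="__main__":
    f=r.grab_frame("wrist"); save(f,"w9.png"); np.savez("w9.npz",**{k:f[k] for k in("eye","attitude","intrinsics","pixels")})
    print(carfit(f,.034)); go([.508,-.069,.314],83.1)
    for t,z in(("handle",.07),): print(t,[(round(d["conf"],2),np.round(d["point"]),pix2z(f,d["point"],z)[:2].round(4)) for d in r.landmark_of(f,t)])
    # handle top: grey bright blob inside carrier bbox
E
python3 car.py
```

```text
(array([ 250,   34,   33,   93, 1780], dtype=int32), ((0.5339828133583069, 0.028748393058776855), (0.11601031571626663, 0.04192555323243141), 84.50194549560547))
t 22.45 tcp [ 0.5092 -0.0753  0.3143] yaw 83.0 F [ 0.63  0.04 -0.3 ] w 0.0854 dist 0.006
ROW [0.0242, -0.0077, 0.0011] [0.0, 0.0004, -0.0012]
handle [(0.69, array([266.,  82.]), array([0.532, 0.026]))]
```

Run:
```python
from h import *
go([.534,.0285,.054],84.5)
```

```text
t 22.5 tcp [ 0.5092 -0.0753  0.3142] yaw 82.98 F [ 0.18 -0.68 -1.01] w 0.0854 dist 0.281
ROW [0.4245, 0.0476, 1.0407] [-0.0, 0.0003, -0.0169]
```

apply_moves(
  rows=[
    [0.22, 0.025, 0.1, 0, 0, -0.017],
    [0.4, 0.045, 0.25, 0, 0, -0.017],
    [0.4245, 0.0476, 0.45, 0, 0, -0.017],
    [0.4245, 0.0476, 0.65, 0, 0, -0.017],
    [0.4245, 0.0476, 0.65, 0, 0, -0.017],
  ],
)

```text
clock: 23.12
tcp_pos: [0.5312, 0.0287, 0.1485]
orientation: [-2.32, -2.11, 0.01]
contact_force: [-0.0, -0.6, 0.7]
grip_width: 0.0855
gripper_force: 0.0
```

Run:
```python
from h import *
go([.534,.0285,.054],84.5)
```

```text
t 23.12 tcp [0.5312 0.0287 0.1485] yaw 84.57 F [-0.   -0.6   0.65] w 0.0855 dist 0.094
ROW [0.0008, 0.0141, 0.3777] [-0.0051, 0.0008, 0.0008]
```

apply_moves(
  rows=[
    [0, 0, 0.15, 0, 0, 0],
    [0, 0, 0.28, 0, 0, 0],
    [0, 0, 0.375, 0, 0, 0],
    [0, 0, 0.375, 0, 0, 0],
  ],
)

```text
clock: 23.62
tcp_pos: [0.5344, 0.0292, 0.0586]
orientation: [2.325, 2.113, -0.001]
contact_force: [-0.2, -0.8, 0.1]
grip_width: 0.085
gripper_force: 0.0
```

apply_moves(
  rows=[
    [0, 0, 0, 0, 0, 0],
    [0, 0, 0, 0, 0, 0],
    [0, 0, 0, 0, 0, 0],
    [0, 0, 0, 0, 0, 0],
    [0, 0, 0, 0, 0, 0],
  ],
  claw=0,
  newtons=60,
)

```text
clock: 24.25
tcp_pos: [0.5345, 0.0301, 0.0584]
orientation: [2.323, 2.114, 0.001]
contact_force: [0.2, -0.5, 3.5]
grip_width: 0.0065
gripper_force: 59.3
```

Run:
```python
from h import *
go([.534,.0285,.16],84.5)
```

```text
t 24.25 tcp [0.5345 0.0301 0.0584] yaw 84.62 F [ 0.2  -0.54  3.45] w 0.0065 dist 0.102
ROW [-0.0063, -0.0009, -0.4064] [0.0007, -0.0001, 0.0014]
```

apply_moves(
  rows=[
    [0, 0, -0.05, 0, 0, 0],
    [0, 0, -0.15, 0, 0, 0],
    [0, 0, -0.28, 0, 0, 0],
    [0, 0, -0.4, 0, 0, 0],
    [-0.1, 0.03, -0.4, 0, 0, -0.02],
  ],
)

```text
clock: 24.88
tcp_pos: [0.5402, 0.007, 0.1611]
orientation: [2.283, 2.155, 0.006]
contact_force: [0.2, -0.7, -3.7]
grip_width: 0.0061
gripper_force: 58.7
```

apply_moves(
  rows=[
    [-0.15, 0.04, 0, 0, 0, -0.02],
    [-0.32, 0.1, 0, 0, 0, -0.04],
    [-0.5, 0.16, 0, 0, 0, -0.06],
    [-0.68, 0.21, 0, 0, 0, -0.06],
    [-0.85, 0.26, 0, 0, 0, -0.06],
  ],
)

```text
clock: 25.5
tcp_pos: [0.5902, -0.2132, 0.1582]
orientation: [-2.185, -2.256, 0.001]
contact_force: [0.8, 0.2, -2.4]
grip_width: 0.0064
gripper_force: 58.7
```

Run:
```python
from h import *
go([.5913,-.2556,.16],92.1)
```

```text
t 25.5 tcp [ 0.5902 -0.2132  0.1582] yaw 91.81 F [ 0.82  0.21 -2.37] w 0.0064 dist 0.042
ROW [-0.1697, -0.0009, -0.0073] [-0.0006, -0.0003, -0.0032]
```

apply_moves(
  rows=[
    [-0.1, 0, 0, 0, 0, -0.003],
    [-0.13, 0, 0, 0, 0, -0.003],
    [-0.13, 0, 0, 0, 0, -0.003],
    [-0.13, 0, 0, 0, 0, -0.003],
  ],
)

```text
clock: 26.0
tcp_pos: [0.5918, -0.242, 0.1582]
orientation: [-2.177, -2.264, -0.001]
contact_force: [0.3, 1.0, -2.7]
grip_width: 0.0067
gripper_force: 58.7
```

Run:
```python
from h import *
from nest import nestfit
from car import carfit
f=r.grab_frame("wrist"); save(f,"w10.png"); np.savez("w10.npz",**{k:f[k] for k in("eye","attitude","intrinsics","pixels")})
go([.5913,-.2556,.16],92.1)
z=r.get_obs()["tcp_pos"][2]-.0534+.029
s,q=carfit(f,z); print(s,q,nestfit(f))
for t,zz in(("handle",z+.036),("nest",0)): print(t,[(round(d["conf"],2),np.round(d["point"]),pix2z(f,d["point"],zz)[:2].round(4)) for d in r.landmark_of(f,t)])
```

```text
t 26.05 tcp [ 0.5919 -0.2421  0.1582] yaw 92.24 F [-0.03 -0.51 -3.02] w 0.0067 dist 0.014
ROW [-0.0539, -0.0045, -0.0071] [0.0001, -0.0005, 0.0015]
[ 221  143   75  110 4480] ((0.5911761522293091, -0.22037577629089355), (0.04271888732910156, 0.06985737383365631), 2.2310688495635986) ((0.5909192562103271, -0.25664427876472473), (0.11159532517194748, 0.15077927708625793), 2.2290101051330566)
handle [(0.68, array([254., 267.]), array([ 0.5902, -0.2446]))]
nest []
```

apply_moves(
  rows=[
    [-0.03, -0.006, 0, 0, 0, 0],
    [-0.054, -0.006, 0.05, 0, 0, 0],
    [-0.054, -0.006, 0.18, 0, 0, 0],
    [-0.054, -0.006, 0.28, 0, 0, 0],
    [-0.054, -0.006, 0.31, 0, 0, 0],
  ],
)

```text
clock: 26.78
tcp_pos: [0.589, -0.2579, 0.0779]
orientation: [-2.179, -2.258, 0.003]
contact_force: [-0.6, -0.0, -2.8]
grip_width: 0.0069
gripper_force: 58.7
```

apply_moves(
  rows=[
    [0, 0, 0, 0, 0, 0],
    [0, 0, 0, 0, 0, 0],
  ],
)

```text
clock: 27.02
tcp_pos: [0.5916, -0.258, 0.0816]
orientation: [2.179, 2.26, 0.001]
contact_force: [0.1, -0.1, -2.2]
grip_width: 0.0068
gripper_force: 58.7
```

Run:
```python
from h import *
from nest import nestfit
from car import carfit
f=r.grab_frame("wrist"); save(f,"w11.png"); np.savez("w11.npz",**{k:f[k] for k in("eye","attitude","intrinsics","pixels")})
go([.5910,-.2556,.0594],92.2)
z=r.get_obs()["tcp_pos"][2]-.0534+.029
s,q=carfit(f,z); print(s,q,nestfit(f))
q=np.array(cv2.boxPoints(q)); print(q)
```

```text
t 27.07 tcp [ 0.5916 -0.258   0.0817] yaw 92.09 F [ 0.08 -1.09 -2.66] w 0.0066 dist 0.022
ROW [0.0096, -0.0021, 0.0892] [0.0012, 0.0005, -0.0013]
[ 221  143   75  110 4527] ((0.5909842848777771, -0.23639823496341705), (0.042676154524087906, 0.06985988467931747), 2.038538694381714) ((0.5910254716873169, -0.2548525035381317), (0.1114710122346878, 0.1463964879512787), 2.203983783721924)
[[ 0.5684172  -0.20224944]
 [ 0.5709022  -0.2720651 ]
 [ 0.6135514  -0.27054703]
 [ 0.61106634 -0.20073137]]
```

apply_moves(
  rows=[
    [0.0096, -0.003, 0, 0, 0, 0],
    [0.0096, -0.003, 0.01, 0, 0, 0],
    [0.0096, -0.003, 0.01, 0, 0, 0],
  ],
)

```text
clock: 27.45
tcp_pos: [0.5897, -0.2553, 0.0779]
orientation: [-2.18, -2.262, 0.0]
contact_force: [-0.7, 0.3, -3.5]
grip_width: 0.0064
gripper_force: 58.7
```

Run:
```python
from h import *
go([.5910,-.2556,.0594],92.2)
```

```text
t 27.45 tcp [ 0.5897 -0.2553  0.0779] yaw 92.1 F [-0.68  0.33 -3.53] w 0.0064 dist 0.019
ROW [-0.0015, 0.0052, 0.074] [-0.0002, 0.0, -0.0011]
```

apply_moves(
  rows=[
    [0, 0.004, 0, 0, 0, 0],
    [0, 0.004, 0.01, 0, 0, 0],
    [0, 0.004, 0.02, 0, 0, 0],
    [0, 0.004, 0.03, 0, 0, 0],
    [0, 0.004, 0.03, 0, 0, 0],
  ],
)

```text
clock: 28.08
tcp_pos: [0.5906, -0.2552, 0.0702]
orientation: [-2.18, -2.261, 0.0]
contact_force: [-0.5, 0.6, -2.6]
grip_width: 0.0064
gripper_force: 58.7
```

Run:
```python
from h import *
go([.5910,-.2556,.0594],92.2)
```

```text
t 28.07 tcp [ 0.5906 -0.2552  0.0702] yaw 92.1 F [-0.49  0.57 -2.6 ] w 0.0064 dist 0.011
ROW [-0.0015, 0.0014, 0.043] [-0.0004, -0.0001, -0.0012]
```

apply_moves(
  rows=[
    [0, 0, 0.012, 0, 0, 0],
    [0, 0, 0.024, 0, 0, 0],
    [0, 0, 0.034, 0, 0, 0],
    [0, 0, 0.042, 0, 0, 0],
    [0, 0, 0.044, 0, 0, 0],
  ],
)

```text
clock: 28.7
tcp_pos: [0.5911, -0.2552, 0.0605]
orientation: [2.18, 2.261, -0.0]
contact_force: [-3.9, 1.0, 6.8]
grip_width: 0.0066
gripper_force: 60.0
```

apply_moves(
  rows=[
    [0, 0, 0, 0, 0, 0],
    [0, 0, 0, 0, 0, 0],
  ],
)

```text
clock: 28.95
tcp_pos: [0.5911, -0.2552, 0.0605]
orientation: [2.18, 2.261, -0.0]
contact_force: [-1.9, 1.0, 6.3]
grip_width: 0.0064
gripper_force: 59.7
```

apply_moves(
  rows=[
    [0, 0, 0, 0, 0, 0],
    [0, 0, 0, 0, 0, 0],
    [0, 0, 0, 0, 0, 0],
    [0, 0, 0, 0, 0, 0],
  ],
  claw=1,
)

```text
clock: 29.45
tcp_pos: [0.5909, -0.2553, 0.0594]
orientation: [-2.18, -2.262, -0.0]
contact_force: [0.1, -0.7, 0.3]
grip_width: 0.0784
gripper_force: 0.0
```

apply_moves(
  rows=[
    [0, 0, -0.1, 0, 0, 0],
    [0, 0, -0.3, 0, 0, 0],
    [0, 0, -0.5, 0, 0, 0],
    [-0.2, 0, -0.7, 0, 0, 0],
    [-0.39, -0.1, -0.9, 0, 0, 0],
  ],
)

```text
clock: 30.08
tcp_pos: [0.5755, -0.3415, 0.2735]
orientation: [2.177, 2.263, 0.002]
contact_force: [0.2, -0.6, -0.1]
grip_width: 0.0855
gripper_force: 0.0
```

apply_moves(
  rows=[
    [0, 0, 0, 0, 0, 0],
    [0, 0, 0, 0, 0, 0],
    [0, 0, 0, 0, 0, 0],
  ],
)

```text
clock: 30.45
tcp_pos: [0.5747, -0.3393, 0.2704]
orientation: [-2.176, -2.263, -0.0]
contact_force: [0.4, 0.1, -0.6]
grip_width: 0.0854
gripper_force: 0.0
```

Run:
```python
from h import *
from nest import nestfit
from car import carfit
f=r.grab_frame("wrist"); save(f,"w12.png"); g=r.grab_frame("scene"); save(g,"s12.png")
go([.5910,-.2556,.0594],92.2)
print(carfit(f,.035),nestfit(f))
for F in(f,g):
  for t,z in(("handle",.071),("rod",.138),("stand",0)): print(t,[(round(d["conf"],2),np.round(d["point"]),pix2z(F,d["point"],z)[:2].round(4)) for d in r.landmark_of(F,t)])
# handle height by triangulation
ps=[r.landmark_of(F,"handle")[0]["point"] for F in(f,g)]
A=[];b=[]
for F,p in zip((f,g),ps):
    e=np.array(F["eye"]);d=pix2z(F,p,0)-e;d/=np.linalg.norm(d);Q=np.eye(3)-np.outer(d,d);A.append(Q);b.append(Q@e)
print("tri",np.linalg.lstsq(np.vstack(A),np.hstack(b),rcond=None)[0].round(4))
```

```text
t 30.55 tcp [ 0.5748 -0.3396  0.2706] yaw 92.22 F [0.02 0.37 0.48] w 0.0856 dist 0.228
ROW [0.3322, 0.0788, 0.8451] [-0.0009, -0.0009, 0.0002]
(array([ 257,   50,   36,   97, 2081], dtype=int32), ((0.5912939310073853, -0.2562168836593628), (0.0423046313226223, 0.11264743655920029), 2.176008462905884)) ((0.5909590721130371, -0.2566815912723541), (0.1119442731142044, 0.1511593759059906), 2.248264789581299)
handle [(0.6, array([275., 103.]), array([ 0.5904, -0.2599]))]
rod []
stand [(0.88, array([150., 109.]), array([ 0.4235, -0.2739])), (0.58, array([272., 102.]), array([ 0.5897, -0.2583]))]
handle [(0.66, array([254., 256.]), array([ 0.5938, -0.2548])), (0.17, array([342., 265.]), array([ 0.7631, -0.1424]))]
rod [(0.76, array([200., 206.]), array([ 0.4292, -0.2668]))]
stand [(0.66, array([207., 243.]), array([ 0.4331, -0.2664])), (0.51, array([303., 204.]), array([0.5414, 0.022 ]))]
tri [ 0.5924 -0.2577  0.0722]
```

```bash
python3 -c "
from bench import r
print(r.hand_in())"
```

```text
the job is handed in; nothing more can be done
None
```

I handed the job in at about 31 s, but the hand-in call gave no verdict, so the result is unconfirmed: the carrier measures within about 1 mm of the nest pocket's centre and aligned with it, the rod is back in its stand, and the jar, can and wrench were not touched.

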